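Lay out a prayer wheel's parts on their assembly holders

TASK

Lay out the parts of one hand prayer wheel ready for assembly, each on the wooden holder made for it: the brass hub ring down over the steel post, the copper drum upright in the wide round seat, the coral-set cap in the small round seat with its coral upwards, and the red handle lying centred across both forks of the cradle. Set every part fully home and let go of it, without dropping or knocking over any of them. Leave the jar and the hammer where they are.

Things in the scene. Friction and masses are not known exactly. Their poses are not given: they have to be found in the camera images.
- ring_center (a point): Centre (half-way up) of the plain matte brass hub ring: outer diameter 54 mm, hole 34 mm, 18 mm high, 0.2 kg, lying flat; z is its axis. Loose, on the bench (z = 0).
- cap_center (a point): Centre (half-way up, 21.5 mm above its underside) of the coral-set brass cap: a domed cap standing on its flat underside, rim 42 mm across, 4 mm high, above it an upright wall 40 mm across up to 22 mm, then a dome with a coral bead on top, 43 mm high in all, 0.08 kg; z points up to the coral. Loose, on the bench (z = 0).
- drum_center (a point): Centre (half-way up) of the drum: an upright copper cylinder 70 mm high, 60 mm across at its two rims and 58 mm between, with brass bands, 0.22 kg; z is its axis. Loose, on the bench (z = 0).
- handle_center (a point): Centre (13 mm above the surface it lies on) of the red lacquered handle: an eight-sided stick 26 mm across flats, 110 mm long, lying on a flat, with brass ends that make it 134 mm long in all, 0.07 kg; its x axis runs along its length. It does not roll. Loose, on the bench (z = 0).
- arbor: Ring holder; its origin is the centre of its underside at bench level, z up. Round wooden base 84 mm across and 12 mm high, on it a wooden shoulder 44 mm across whose top is at 20 mm, and from that an upright steel post 16 mm in diameter, tapering from 50 mm to its tip at 62 mm. The ring belongs flat on the shoulder, around the post. Fixed on the bench.
- cap_seat: Small round seat, a shallow wooden dish; its origin is the centre of its underside at bench level, z up. 74 mm across outside, 58 mm inside, felt floor at 10 mm, lip top at 14 mm. The cap belongs in it. Fixed on the bench.
- drum_seat: Wide round seat, a shallow wooden dish; its origin is the centre of its underside at bench level, z up. 94 mm across outside, 78 mm inside, felt floor at 10 mm, lip top at 15 mm. The drum belongs in it. Fixed on the bench.
- cradle: Handle cradle, fixed on the bench; origin: centre of its underside, z up. Wooden base 112 x 66 x 12 mm (x, y, z); two U-shaped forks, 12 mm thick, at x = -42 and +42 mm: fork floors at 32 mm, prongs 44 mm apart in y, up to 54 mm. The handle belongs on both fork floors, along the cradle's x axis (either way round), middle over middle; the space between the forks is free for fingers.
- jar: Bystander: amber jar of polishing paste, 56 mm across, 62 mm high, at the far side; origin at the centre of its underside. To be left alone.
- hammer: Bystander: small hammer 200 mm long, lying near the robot at its left; origin at the middle of its length, underside; x points to the head. To be left alone.
There are look-alikes about, which are no part of the job. Of the things shaped like the part that bears handle_center, the red one is meant. What is shaped like the cap_seat but blue or purple is not meant.

How it is judged (in metres and radians):
At the end, for the whole second after the job is handed in: Ring on the post's shoulder, cap in small seat, drum in wide seat: within 12 mm of the holder's axis, 4 mm of seated height, tilt under 0.1 rad. Handle on both forks within 15 mm, 4 mm in height, 0.25 rad. All released, at rest; jar and hammer moved under 25 mm (horizontal distance between ring_center and arbor below 0.012 m and z of ring_center in the frame of arbor between 0.025 and 0.033 m and angle between each of ring_center, cap_center, drum_center's own z axis and vertical below 0.1 rad and linear speed of each of ring, cap, drum, handle below 0.02 m/s and contact force between each of ring, cap, drum, handle and the fingers below 0.1 N and horizontal distance between cap_center and cap_seat below 0.012 m and z of cap_center in the frame of cap_seat between 0.0275 and 0.0355 m and horizontal distance between drum_center and drum_seat below 0.012 m and z of drum_center in the frame of drum_seat between 0.041 and 0.049 m and horizontal distance between handle_center and cradle below 0.015 m and z of handle_center in the frame of cradle between 0.041 and 0.049 m and angle between the x axis of handle_center and the x axis of cradle, either way round below 0.25 rad and distance of each of jar, hammer from where it was at the start of the episode below 0.025 m); the robot touches nothing.
It fails at once if a part is dropped or knocked flying (faster than 0.7 m/s while the fingers do not hold it) ((linear speed of ring above 0.7 m/s and contact force between ring and the fingers below 0.05 N) or (linear speed of cap above 0.7 m/s and contact force between cap and the fingers below 0.05 N) or (linear speed of drum above 0.7 m/s and contact force between drum and the fingers below 0.05 N) or (linear speed of handle above 0.7 m/s and contact force between handle and the fingers below 0.05 N)).
It fails at once if the ring, cap or drum is tipped over (angle between any of ring_center, cap_center, drum_center's own z axis and vertical above 0.8 rad).
It fails at once if the jar is pushed more than 25 mm from its place (distance of jar from where it was at the start of the episode above 0.025 m).
It fails at once if the hammer is pushed more than 25 mm from its place (distance of hammer from where it was at the start of the episode above 0.025 m).
It also fails if it takes over 120 s, if anything falls off the work surface, if the arm or the gripper's body presses on something with over 40 N, if the wrist force passes 120 N, or if a joint passes its speed limit or range.

ROBOT

A 6-joint arm with a two-finger parallel gripper is mounted at the origin on the work surface. World frame = base frame: x ahead of the robot, y to its left, z up, the work surface at z = 0. Lengths are in mm, angles in rad, forces in N, time in s.
With the tool pointing down it reaches from about 275 to 725 mm from the base axis. Payload 15.9 kg.
Tool frame: the origin (TCP) lies at the very end of the fingers, on their centre line; the grasp point (between the pads) lies 19 mm behind it; z points along the fingers, y is the line along which they close (so a half turn about z gives the same grasp; the last joint's range is limited). The gripper opens to 85 mm and grips with 20 to 120 N. Pads are 22 mm wide; open, the fingers measure 114 mm over their backs; the gripper's body (76 mm by 85 mm) begins 54 mm behind the grasp point. The pads swing forward as they close: fully open they stand 13 mm farther back than shut.
Start: joints at [-1.156, 0.213, -0.034, 1.323, 0, 1.571], TCP at [201.496, -457.586, 195.806] pointing down, gripper open.
Joint ranges: [-2.98, 2.98], [-0.74, 1.72], [-1.14, 1.35], [-2.1, 2.04], [-1.57, 1.44], [-3.14, 3.14]. Speed limits (rad/s): [1.89, 1.89, 2.39, 2.57, 3.14, 3.14].

INTERFACE

Orientations are given as a rotation vector (axis times angle).
In Python, from bench import * gives the robot as it stands. Calls block until the motion is done:
- move_ptp(position, orientation): joint-space move of the TCP to a pose.
- move_straight(position, frame=None, v=150, contact_N=None): straight line of the TCP; frame=None keeps the orientation; v is the mean speed in mm/s. With contact_N (N) it stops when the force on the tool has changed by that much, and returns True; else False.
- set_joints(angles): joint-space move.
- command_gripper(opening): finger opening in mm; the grip force is fixed at half the most; returns when the fingers have stopped.
- pause(seconds).
- solve_ik(position, orientation): joint angles nearest the present ones, or None.
- observe(): the state.
- get_image(name): name is "side" or "top"; returns a dict with "frame" (420x560x3 uint8, red, green, blue), "range_z" (420x560 float32, mm along the optical axis (not along the pixel's ray), 0 where there is no reading), "mtx" (3x3 intrinsics, pixels), "cam_to_world" (4x4, takes a point from camera to world coordinates). Camera axes: x right, y down, z forward; pixel columns grow to the right and rows downward; lengths in mm; the calibration is good to about 2 mm. A picture is of the moment at which its call begins.
A pose or a line that the arm cannot do raises PlanningError and nothing moves.
- job_done(): hands the job in; it is judged then, once.
The state is a dict: "t": time; "q": joint angles; "joint_vel": joint speeds; "joint_torque": joint torques, N m; "eef_pos": TCP position; "ee_rot": TCP orientation; "wrist_force": force on the tool from outside, world axes, zero at the start; "moment": the same for the moment, N m; "opening": finger opening in mm; "finger_force": force on a finger pad.
Only numpy, scipy, OpenCV 4.12 (cv2) and the standard library are available. Lean on these libraries where they do the work, as an engineer would, in place of code of your own. Each camera call takes 0.05 s, during which the arm holds its last target. There are 200 camera calls.

## Working session

There is one attempt and no reset: what is moved stays moved. The work goes in short steps, each a Python script; the robot and the scene stay as the last script left them, time stands still between calls to the robot, and variables do not carry over. Pictures are saved under pics/ and viewed, at most 14 in all, crops included, and the job is handed in when it is done.

```bash
mkdir -p pics; cat > h.py <<'E'
from bench import *
import numpy as np, cv2
def snap(n,f):
    d=get_image(n); cv2.imwrite(f'pics/{f}.png',cv2.cvtColor(d['frame'],cv2.COLOR_RGB2BGR)); np.savez(f'pics/{f}.npz',**d); return d
def cloud(d):
    z=d['range_z'].astype(float);K=d['mtx'];v,u=np.mgrid[:z.shape[0],:z.shape[1]]
    P=np.stack([(u-K[0,2])/K[0,0]*z,(v-K[1,2])/K[1,1]*z,z,np.ones_like(z)],-1)@np.array(d['cam_to_world']).T
    P=P[...,:3]; P[z==0]=np.nan; return P
E
python3 - <<'E'
from h import *
for n in('top','side'):
    d=snap(n,n+'0'); print(n,np.round(d['mtx'],1).tolist(),np.round(d['cam_to_world'],3).tolist())
s=observe(); print(s['eef_pos'],s['ee_rot'],s['opening'],s['t'])
E
```

```text
top [[418.8, 0.0, 283.4], [0.0, 418.8, 209.9], [0.0, 0.0, 1.0]] [[-0.019, -0.991, 0.129, 405.48], [-1.0, 0.018, -0.011, -63.249], [0.008, -0.129, -0.992, 1155.344], [0.0, 0.0, 0.0, 1.0]]
side [[498.4, 0.0, 277.7], [0.0, 498.4, 215.9], [0.0, 0.0, 1.0]] [[0.99, -0.053, 0.129, 350.306], [-0.137, -0.533, 0.835, -1185.672], [0.024, -0.844, -0.535, 747.405], [0.0, 0.0, 0.0, 1.0]]
[ 201.3688803  -457.28887339  195.37942732] [-3.07333025e+00 -6.46714432e-01  2.92729967e-04] 85.48758797977165 0.1
```

View pics/top0.png

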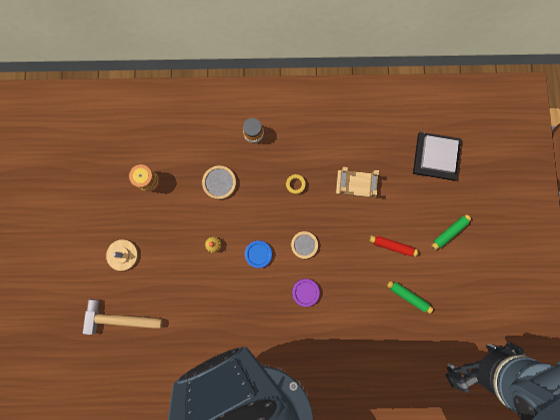

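View pics/side0.png

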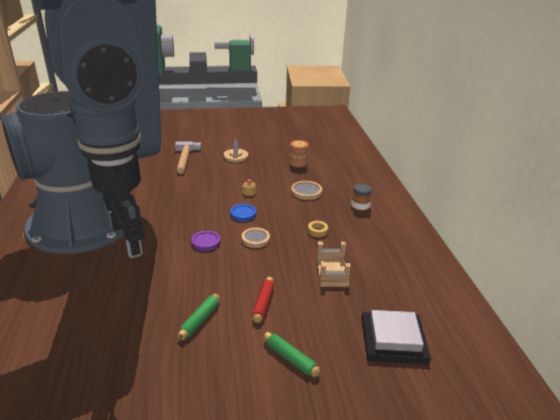

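The top picture shows these parts:
- Ring at (296,184), cap at (213,244), drum at (142,177).
- Sticks: red at (394,246), green at (452,232) and (411,297). The red one is meant.
- Small dishes: wooden at (304,245), blue at (259,254), purple at (306,293). The wooden one is the cap seat.
- Wide seat at (219,182), arbor at (122,255), cradle at (358,183).
- Jar at (253,131) and hammer at (122,318), both to be left alone.

Next I'll confirm these in one crop and measure them.

```bash
python3 - <<'E'
from h import *
d=np.load('pics/top0.npz'); P=cloud(d)
im=cv2.imread('pics/top0.png')
cv2.imwrite('pics/crop0.png',cv2.resize(im[160:310,100:480][:, :],None,fx=2.1,fy=2.1,interpolation=cv2.INTER_CUBIC))
# name: pixel, half window, z range of the top surface
T=dict(ring=((296,184),13,(12,30)),cap=((213,244),12,(12,60)),drum=((142,177),20,(62,80)),handle=((394,246),27,(12,40)),
 arborbase=((122,255),20,(7,17)),arborpost=((122,255),20,(35,75)),capseat=((304,245),17,(6,20)),drumseat=((219,182),20,(6,22)),
 cradlebase=((358,183),26,(7,18)),prongs=((358,183),26,(44,62)))
for n,((u,v),h,(a,b)) in T.items():
    Q=P[v-h:v+h+1,u-h:u+h+1]; m=(Q[...,2]>a)&(Q[...,2]<b)
    if n=='handle':
        c=im[v-h:v+h+1,u-h:u+h+1].astype(int); m&=(c[...,2]>c[...,1]+0)
    Q=Q[m]
    if len(Q)<3: print(n,len(Q));continue
    c,r=cv2.minEnclosingCircle(Q[:,:2].astype(np.float32)); R=cv2.minAreaRect(Q[:,:2].astype(np.float32))
    print(n,len(Q),'med z %.1f max %.1f'%(np.median(Q[:,2]),Q[:,2].max()),'circ',np.round(c,1),round(r,1),'mean',np.round(Q.mean(0)[:2],1),'rect',np.round(R[0],1),np.round(R[1],1),round(R[2],1))
B=P[200:220,330:350]; print('bench z',np.nanmedian(B[...,2]))
E
```

```text
ring 183 med z 18.0 max 24.2 circ [ 627.8 -110.2] 27.0 mean [ 627.4 -109.9] rect [ 627.5 -110.3] [52.3 51.6] 29.6
cap 181 med z 29.3 max 44.1 circ [465.3 118.9] 20.3 mean [464.4 117.2] rect [464.7 118.6] [38.4 38.2] 14.0
drum 409 med z 70.8 max 75.6 circ [646.6 300.6] 30.3 mean [646.4 299.8] rect [646.8 299.9] [58.8 57.1] 46.3
handle 452 med z 23.7 max 31.9 circ [ 453.6 -372.7] 66.5 mean [ 451.8 -371. ] rect [ 452.3 -372.2] [132.9  26.1] 70.9
arborbase 553 med z 12.3 max 16.9 circ [440.7 365.6] 43.0 mean [441.  363.4] rect [441.3 365.3] [82.1 82.4] 22.4
arborpost 41 med z 52.9 max 64.2 circ [442.  364.5] 8.1 mean [441.8 362.7] rect [441.5 363.6] [14.  13.9] 73.2
capseat 572 med z 11.9 max 19.6 circ [ 465.1 -136. ] 44.3 mean [ 459.5 -130.6] rect [ 459.5 -131.7] [72.2 74.9] 15.2
drumseat 893 med z 12.1 max 21.9 circ [632.5  95.2] 58.4 mean [636.9 102.1] rect [637.4 100.8] [92.7 96. ] 13.0
cradlebase 685 med z 12.3 max 17.8 circ [ 625.9 -280.5] 63.2 mean [ 626.4 -278.9] rect [ 627.1 -281.3] [112.7  66.9] 83.2
prongs 88 med z 53.3 max 58.1 circ [ 626.8 -281.4] 57.5 mean [ 626.6 -281.7] rect [ 627.1 -281.1] [95.7 66.6] 82.5
bench z 0.12825787137830957
```

View pics/crop0.png

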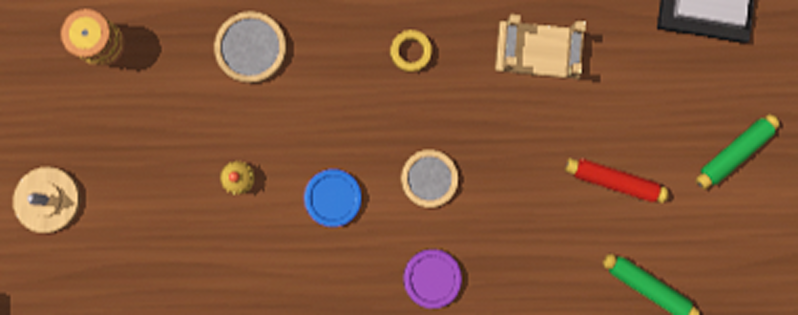

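Positions are good to about 2 mm, and the crop confirms the choices: the red stick at crop (617,181) and the wooden small dish at (430,179). I'll start with the handle, then look.

```bash
cat >> h.py <<'E'
def down(phi):
    a=np.radians(phi+90)/2; return np.pi*np.array([np.cos(a),np.sin(a),0])
def best_phi(p,phi):   # of the two equal grasps, the one with the least wrist turn
    q=np.array(observe()['q']); c=[]
    for f in (phi,phi+180):
        s=solve_ik(list(p),list(down(f)))
        if s is not None: c.append((np.abs(np.array(s)-q).max(),f))
    return min(c)[1]
def st(tag):
    s=observe(); print(tag,'t %.1f'%s['t'],np.round(s['eef_pos'],1),'open %.1f'%s['opening'],'pad',np.round(s['finger_force'],1),'F',np.round(s['wrist_force'],1))
def pick(x,y,z,phi,zup):
    phi=best_phi((x,y,z),phi); command_gripper(85)
    move_ptp([x,y,zup],list(down(phi))); move_straight([x,y,z],v=120)
    st('at'); command_gripper(0); st('gripped'); move_straight([x,y,zup],v=120); st('lifted')
def place(x,y,z,phi,zup):  # z = expected TCP height when seated
    phi=best_phi((x,y,z),phi)
    move_ptp([x,y,zup],list(down(phi))); move_straight([x,y,z+8],v=120); st('above')
    print('contact',move_straight([x,y,z-4],v=25,contact_N=6)); st('down')
    command_gripper(85); st('released'); move_straight([x,y,zup],v=120)
E
python3 - <<'E'
from h import *
for n,(x,y,z) in dict(drum=(646.6,300,25),drumup=(646.6,300,130),seat=(637,101,35),arb=(441.5,364.5,25),cap=(465,118.5,7),ring=(627.6,-110,2),cs=(459.5,-131.7,17)).items():
    print(n,[None if (s:=solve_ik([x,y,z],list(down(f)))) is None else np.round(s,2).tolist() for f in (0,45,90,135)])
pick(452.3,-372.2,4,70.9+90,120)
snap('side','s1')
E
```

```text
drum [[0.43, 0.73, 0.34, 1.18, 0.0, 2.01], [0.43, 0.73, 0.34, 1.18, 0.0, 1.22], [0.43, 0.73, 0.34, 1.18, 0.0, 0.43], [0.43, 0.73, 0.34, 1.18, 0.0, -0.35]]
drumup [[0.43, 0.7, 0.55, 1.42, 0.0, 2.01], [0.43, 0.7, 0.55, 1.42, 0.0, 1.22], [0.43, 0.7, 0.55, 1.42, 0.0, 0.43], [0.43, 0.7, 0.55, 1.42, 0.0, -0.35]]
seat [[0.16, 0.58, 0.1, 1.09, 0.0, 1.73], [0.16, 0.58, 0.1, 1.09, 0.0, 0.94], [0.16, 0.58, 0.1, 1.09, 0.0, 0.16], [0.16, 0.58, 0.1, 1.09, 0.0, -0.63]]
arb [[0.69, 0.45, -0.15, 0.97, 0.0, 2.26], [0.69, 0.45, -0.15, 0.97, 0.0, 1.48], [0.69, 0.45, -0.15, 0.97, 0.0, 0.69], [0.69, 0.45, -0.15, 0.97, 0.0, -0.1]]
cap [[0.25, 0.3, -0.43, 0.85, 0.0, 1.82], [0.25, 0.3, -0.43, 0.85, 0.0, 1.03], [0.25, 0.3, -0.43, 0.85, 0.0, 0.25], [0.25, 0.3, -0.43, 0.85, 0.0, -0.54]]
ring [[-0.17, 0.59, 0.02, 1.0, 0.0, 1.4], [-0.17, 0.59, 0.02, 1.0, 0.0, 0.61], [-0.17, 0.59, 0.02, 1.0, 0.0, -0.17], [-0.17, 0.59, 0.02, 1.0, 0.0, -0.96]]
cs [[-0.28, 0.28, -0.42, 0.87, 0.0, 1.29], [-0.28, 0.28, -0.42, 0.87, 0.0, 0.51], [-0.28, 0.28, -0.42, 0.87, 0.0, -0.28], [-0.28, 0.28, -0.42, 0.87, 0.0, -1.06]]
at t 2.5 [ 452.7 -372.6    4.7] open 84.8 pad 0.0 F [0.5 0.2 0.6]
gripped t 3.3 [ 452.2 -372.2    4. ] open 0.2 pad 0.0 F [-0.1 -0.4  0.2]
lifted t 4.4 [ 452.  -371.9  119.2] open 0.1 pad 0.0 F [-0.4 -0.5 -0.1]
```

View pics/s1.png

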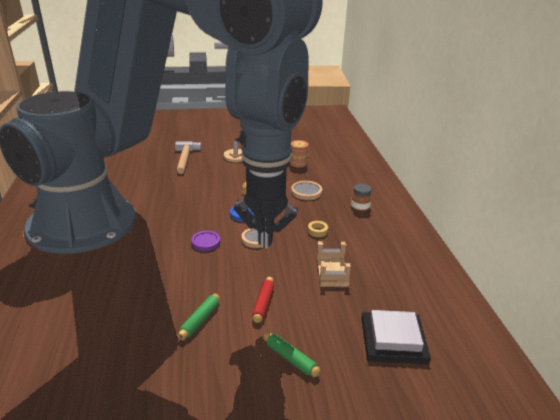

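The grip missed: opening 0, and the handle still lies at about (263,300). I'll check the two cameras against each other and against the fingertip.

```bash
python3 - <<'E'
from h import *
d=np.load('pics/s1.npz');P=cloud(d)
for n,(u,v) in dict(handle_mid=(263,300),handle_far=(269,282),handle_near=(258,317),ring_top=(318,224),tip=(265,243),tip2=(265,236),cap_seat_bench=(205,270)).items():
    print(n,np.round(np.nanmedian(P[v-1:v+2,u-1:u+2].reshape(-1,3),0),1))
W=np.linalg.inv(d['cam_to_world'])
for p in ((452,-372,119),(452,-372,13)):
    c=W@np.array([*p,1]); k=d['mtx']@c[:3]; print('proj',p,np.round(k[:2]/k[2]))
t=snap('top','t1'); Q=cloud(t); im=t['frame'].astype(int)
m=(im[...,0]>120)&(im[...,1]<50)&(im[...,2]<50); v,u=np.nonzero(m); print('red px',u.mean(),v.mean(),np.nanmean(Q[m],0))
s=observe(); print(s['eef_pos'],s['ee_rot'])
E
```

```text
handle_mid [ 446.7 -390.    27.1]
handle_far [ 466.4 -333.6   27.6]
handle_near [ 431.2 -435.    22.1]
ring_top [629.  -92.5  13.5]
tip [ 450.3 -382.2  170.6]
tip2 [ 450.1 -382.   186.9]
cap_seat_bench [ 325.  -243.7    3.3]
proj (452, -372, 119) [265. 260.]
proj (452, -372, 13) [264. 299.]
red px 390.87987012987014 244.83766233766235 [ 452.38554957 -363.56895251   24.16255806]
[ 451.90477012 -371.88480188  119.1794243 ] [-2.55814802e+00 -1.82132265e+00  5.49610015e-04]
```

View pics/t1.png

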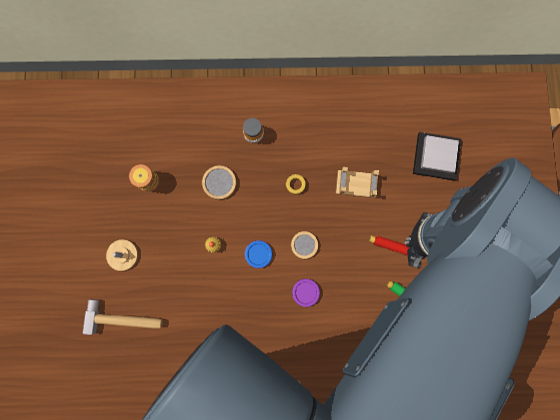

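The fingers in the side picture end near (265,247), but TCP z=119 projects to row 260. The real fingertips look about 35 mm higher than reported. I'll measure that properly.

```bash
python3 - <<'E'
from h import *
d=np.load('pics/s1.npz');P=cloud(d)
R=P[200:262,235:300]; m=(abs(R[...,0]-452)<60)&(abs(R[...,1]+372)<40)&(R[...,2]>60)
v,u=np.nonzero(m); print('lowest row',v.max()+200)
for r in range(v.max()-8,v.max()+1): 
    q=R[r][m[r]]; print(r+200,u[v==r].min()+235,u[v==r].max()+235,np.round(np.median(q,0),1) if len(q) else '')
im=cv2.imread('pics/s1.png'); cv2.imwrite('pics/s1c.png',cv2.resize(im[180:320,210:350],None,fx=4,fy=4,interpolation=cv2.INTER_CUBIC))
E
```

```text
lowest row 247
239 258 272 [ 450.3 -380.5  178.6]
240 258 271 [ 449.  -381.   176.1]
241 258 271 [ 449.2 -380.1  173.7]
242 258 271 [ 449.4 -380.5  171. ]
243 258 270 [ 448.  -380.   168.5]
244 261 270 [ 451.3 -380.8  166.6]
245 261 269 [ 449.4 -380.7  164.3]
246 261 267 [ 448.3 -381.8  162.8]
247 263 267 [ 450.3 -382.1  160.3]
```

View pics/s1c.png

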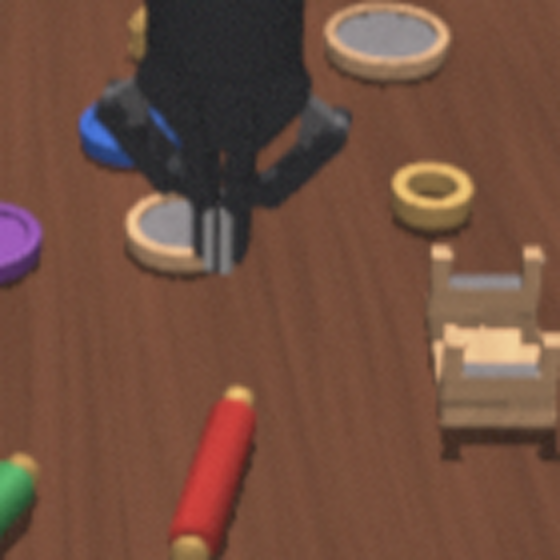

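The closed fingertips are at z≈160 while the state says 119, so the reported TCP lies about 40 mm beyond the real tips. I'll settle it with a gentle touch on a free spot of bench.

```bash
python3 - <<'E'
from h import *
move_straight([545,-400,60],v=150); st('a')
move_straight([545,-400,5],v=100); st('b')
print(move_straight([545,-400,-50],v=20,contact_N=5)); st('touch')
move_straight([545,-400,60],v=150); st('up')
E
```

```text
a t 5.4 [ 544.7 -400.    60.4] open 0.1 pad 0.0 F [-0.7  0.6  0.1]
b t 6.1 [ 545.2 -400.3    5.7] open 0.1 pad 0.0 F [-0.1  0.2  1.2]
True
touch t 7.9 [ 545.  -400.   -35.4] open -0.3 pad 4.4 F [-0.5  1.6  8.9]
up t 8.7 [ 544.6 -399.7   58.9] open -0.2 pad 0.0 F [-1.1  0.6 -0.6]
```

Contact came at reported z = −35.4, so true tip height is reported z + 35 mm. The lateral position agrees. I'll put the offset into the helpers and retry the handle.

```bash
cat >> h.py <<'E'
ZO=-35.0   # measured: reported TCP z is 35 mm below the real closed fingertips
def pick(x,y,z,phi,zup):
    phi=best_phi((x,y,z+ZO),phi); command_gripper(85)
    move_ptp([x,y,zup+ZO],list(down(phi))); move_straight([x,y,z+ZO],v=120)
    st('at'); command_gripper(0); st('gripped'); move_straight([x,y,zup+ZO],v=120); st('lifted')
def place(x,y,z,phi,zup):
    phi=best_phi((x,y,z+ZO),phi)
    move_ptp([x,y,zup+ZO],list(down(phi))); move_straight([x,y,z+8+ZO],v=120); st('above')
    print('contact',move_straight([x,y,z-4+ZO],v=20,contact_N=5)); st('down')
    command_gripper(85); st('released'); move_straight([x,y,zup+ZO],v=120)
E
python3 - <<'E'
from h import *
pick(452.3,-372.2,4,160.9,130)
if observe()['opening']>15: place(627,-281.2,36,172.9,130)
snap('side','s2')
E
```

```text
at t 11.2 [ 452.8 -372.6  -30.3] open 85.1 pad 0.0 F [-0.1 -0.2  0.4]
gripped t 11.8 [ 452.4 -372.3  -30.6] open 24.4 pad 59.3 F [-0.6  2.2  5.5]
lifted t 13.0 [ 451.9 -371.9   94.2] open 24.5 pad 58.9 F [ 0.3 -0.2 -1.4]
above t 14.7 [ 627.4 -281.6   10. ] open 24.4 pad 58.9 F [ 0.3 -0.2 -1.4]
contact True
down t 15.1 [ 627.3 -281.3    1.4] open 24.2 pad 59.8 F [-0.4 -0.1  6.3]
released t 15.7 [ 626.7 -281.1    0.7] open 85.2 pad 0.0 F [ 1.2  0.5 -0.8]
```

View pics/s2.png

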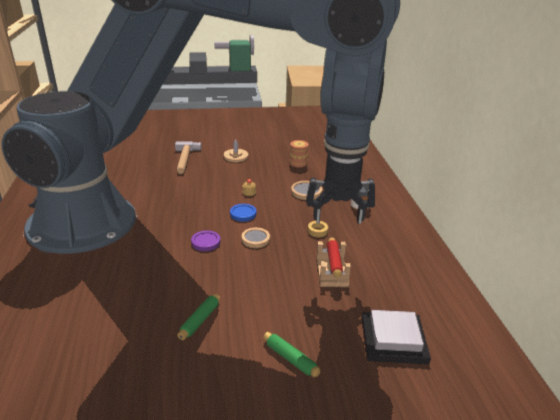

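The handle lies on both forks at (334,257), and contact came at the expected height. Now the ring.

```bash
python3 - <<'E'
from h import *
pick(627.6,-110.1,1,0,130)
o=observe()['opening']
if 48<o<60: place(441.5,364.8,21,45,150)
snap('side','s3'); d=cv2.imread('pics/s3.png'); cv2.imwrite('pics/s3c.png',cv2.resize(d[120:280,140:400],None,fx=3,fy=3,interpolation=cv2.INTER_CUBIC))
E
```

```text
at t 18.9 [ 628.2 -110.2  -33.2] open 85.1 pad 0.0 F [ 1.1  0.4 -0.3]
gripped t 19.3 [ 628.  -110.2  -32.9] open 51.4 pad 61.8 F [-4.   0.7 11. ]
lifted t 20.5 [ 627.1 -110.    94.2] open 51.1 pad 62.6 F [-0.1 -0.2 -2.1]
above t 23.5 [442.  365.1  -5.3] open 50.8 pad 62.6 F [-0.7  0.4 -1.1]
contact True
down t 24.0 [441.7 365.  -12.9] open 51.1 pad 63.6 F [-1.6 -0.7  8.6]
released t 24.4 [441.3 364.6 -13.6] open 85.1 pad 0.0 F [-0.3  0.5 -0.8]
```

View pics/s3c.png

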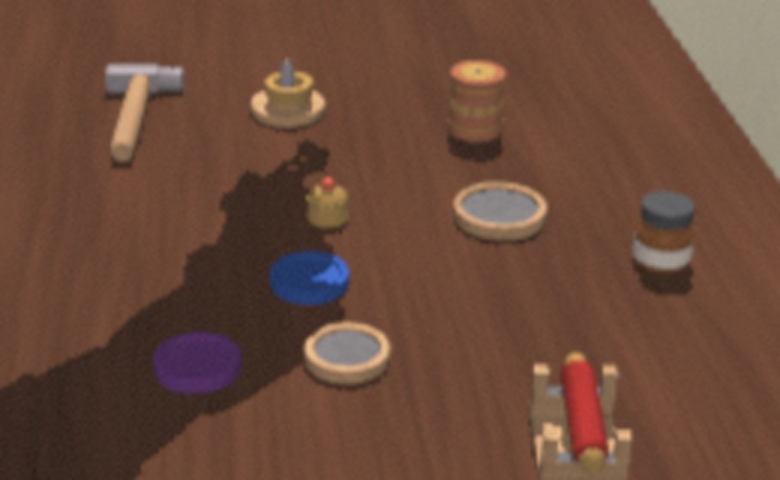

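The ring sits flat round the post (crop (288,92)). Now the cap and the drum.

```bash
python3 - <<'E'
from h import *
pick(465,118.7,6,45,130)
o=observe()['opening']
assert 33<o<45,o
place(459.5,-131.7,16,45,130)
pick(646.7,300.2,25,30,120)
o=observe()['opening']
assert 52<o<63,o
place(637.2,101,35,30,120)
s=np.array(observe()['eef_pos']); move_straight([s[0]-150,s[1]+60,s[2]+60],v=200); st('end')
d=snap('top','t4'); P=cloud(d)
for n,((u,v),h,(a,b)) in dict(ring=((122,255),20,(32,44)),cap=((304,245),14,(22,70)),drum=((219,182),22,(70,92)),handle=((358,183),30,(50,66))).items():
    Q=P[v-h:v+h+1,u-h:u+h+1]; m=(Q[...,2]>a)&(Q[...,2]<b); Q=Q[m].astype(np.float32)
    if len(Q)<4: print(n,len(Q)); continue
    c,r=cv2.minEnclosingCircle(Q[:,:2]); print(n,len(Q),np.round(np.percentile(Q[:,2],[50,98]),1),np.round(c,1),round(r,1),np.round(cv2.minAreaRect(Q[:,:2])[1:][0],1))
im=cv2.imread('pics/t4.png'); cv2.imwrite('pics/t4c.png',cv2.resize(im[110:340,70:470],None,fx=2,fy=2,interpolation=cv2.INTER_CUBIC))
snap('side','s4')
E
```

```text
at t 28.0 [465.5 118.9 -28.4] open 85.1 pad 0.0 F [ 1.   0.2 -0. ]
gripped t 28.6 [465.3 118.8 -28.3] open 37.6 pad 58.7 F [-4.7 -1.9 14.1]
lifted t 29.7 [464.5 118.6  94.3] open 37.6 pad 60.1 F [ 0.   0.3 -1. ]
above t 31.8 [ 460.1 -131.7  -10.4] open 37.2 pad 60.1 F [-0.2 -0.4 -1.1]
contact True
down t 32.2 [ 459.8 -131.8  -18.3] open 37.8 pad 61.1 F [-1.6  0.2  8.9]
released t 32.7 [ 459.3 -131.7  -18.7] open 84.9 pad 0.0 F [-0. -0.  0.]
at t 36.7 [647.3 300.4  -9. ] open 85.2 pad 0.0 F [ 0.1 -0.2 -0.2]
gripped t 37.1 [646.9 300.3  -9. ] open 57.3 pad 62.5 F [-2.2 -2.3  7.8]
lifted t 38.0 [646.3 300.   84. ] open 57.3 pad 64.2 F [ 0.5 -0.5 -2.9]
above t 39.6 [637.7 101.4   8.7] open 57.7 pad 64.2 F [-0.2 -0.3 -1.8]
contact True
down t 40.1 [6.370e+02 1.008e+02 2.000e-01] open 57.4 pad 63.6 F [-0.2 -1.4  1.1]
released t 40.5 [636.8 100.9   0. ] open 85.1 pad 0.0 F [0.3 0.8 0.4]
end t 42.3 [487.3 160.7 143.7] open 84.8 pad 0.0 F [ 0.1 -0.2 -0.3]
ring 0Traceback (most recent call last):
  File "<stdin>", line 15, in <module>
cv2.error: OpenCV(4.12.0) /io/opencv/modules/imgproc/src/shapedescr.cpp:201: error: (-215:Assertion failed) count >= 0 && (depth == CV_32F || depth == CV_32S) in function 'minEnclosingCircle'
```

```bash
python3 - <<'E'
from h import *
s=observe()['eef_pos']; move_straight([s[0],s[1],200],v=200)
set_joints([-1.156,0.213,-0.034,1.323,0,1.571]); st('end')
d=snap('top','t4'); P=cloud(d)
for n,((u,v),h,(a,b)) in dict(ring=((122,255),20,(32,44)),cap=((304,245),14,(22,70)),drum=((219,182),22,(73,92)),handle=((358,183),30,(55.5,66))).items():
    Q=P[v-h:v+h+1,u-h:u+h+1]; m=(Q[...,2]>a)&(Q[...,2]<b); Q=np.ascontiguousarray(Q[m][:,:3],dtype=np.float32)
    if len(Q)<4: print(n,len(Q)); continue
    X=np.ascontiguousarray(Q[:,:2]); c,r=cv2.minEnclosingCircle(X); R=cv2.minAreaRect(X); print(n,len(Q),np.round(np.percentile(Q[:,2],[50,98]),1),np.round(c,1),round(r,1),np.round(R[1],1),round(R[2],1))
im=cv2.imread('pics/t4.png'); cv2.imwrite('pics/t4c.png',cv2.resize(im[110:340,70:470],None,fx=2,fy=2,interpolation=cv2.INTER_CUBIC))
snap('side','s4'); im=cv2.imread('pics/s4.png'); cv2.imwrite('pics/s4c.png',cv2.resize(im[120:320,150:400],None,fx=3,fy=3,interpolation=cv2.INTER_CUBIC))
E
```

```text
end t 45.2 [ 202.3 -457.7  195.9] open 85.1 pad 0.0 F [-0.4  0.2 -0.2]
ring 216 [38.1 42.2] [443.  363.8] 26.8 [52.8 50.2] 89.4
cap 176 [39.4 53.7] [ 459.9 -131.2] 20.3 [37.8 37.6] 90.0
drum 407 [80.5 84.4] [638.1 101.7] 30.1 [58.9 58.1] 25.9
handle 252 [57.7 61.8] [ 630.9 -280.2] 63.1 [126.3  63.1] 85.1
```

View pics/t4c.png

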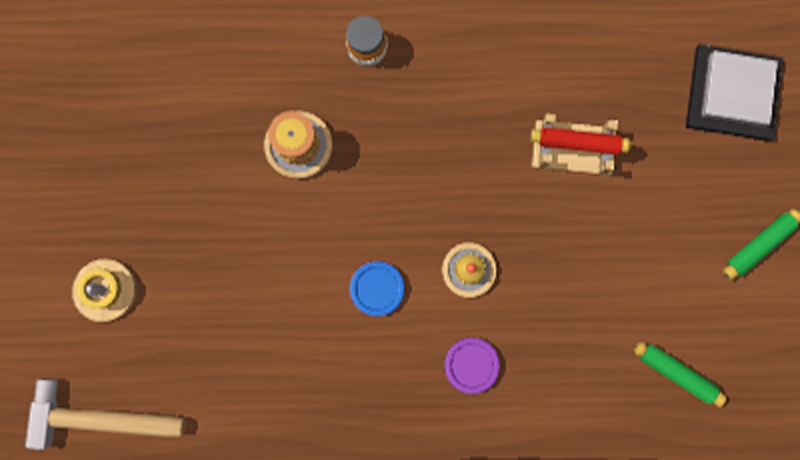

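View pics/s4c.png

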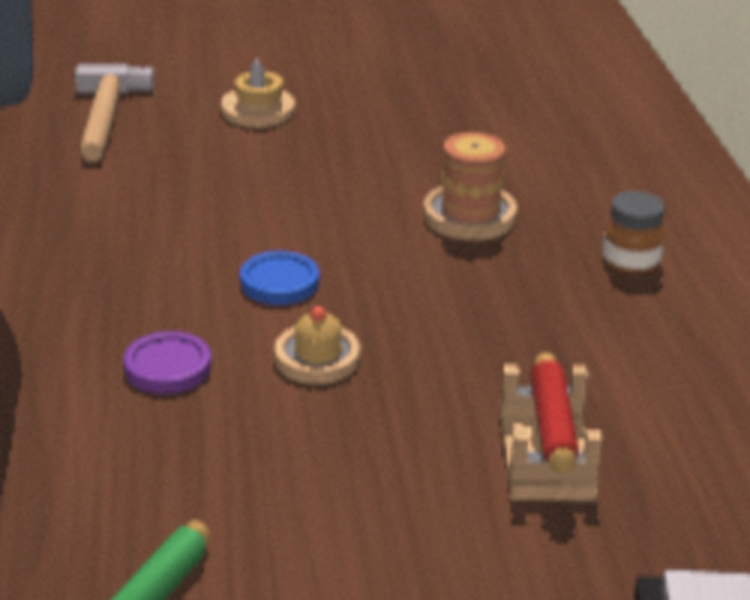

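All four parts sit in their holders. One quick check of the handle's centring before handing in.

```bash
python3 - <<'E'
from h import *
d=np.load('pics/t4.npz');P=cloud(d);im=d['frame'].astype(int)
m=(im[...,0]>110)&(im[...,1]<60)&(im[...,2]<60); m[:,:320]=0; m[:,400:]=0; m&=P[...,2]>52
X=np.ascontiguousarray(P[m][:,:2],dtype=np.float32); R=cv2.minAreaRect(X); print(len(X),R,np.median(P[m][:,2]))
c=R[0]; ok=np.hypot(c[0]-627,c[1]+281.2)<11; print(ok)
if ok: print(job_done())
E
```

```text
315 ((627.4124145507812, -282.68511962890625), (108.04021453857422, 23.69625473022461), 83.27466583251953) 57.03402596217029
True
the job is handed in; nothing more can be done
None
```

The job is handed in at about 45 s on the robot's clock: final pictures show ring, drum, cap and handle seated and released within about 2 mm of their holders' centres, and the jar and hammer were never touched; the first handle grasp closed on air because the real fingertips sit about 35 mm above the reported TCP, which I measured by touching the bench and corrected.

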